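Make up the repair kit in the shadow-cut tray and click the tray home

TASK

Make up the repair kit: lift the aluminium castings out of the open mould (an L-shaped corner bracket and perhaps a dog-bone link plate), collect the black sanding block and the small black tape roll from the shallow blue parts tray if they are there, and lay each one flat on the bottom of the tray pocket cut to its outline. Only when every part is in, push the tray by its red handle along its slide, away from the robot, until the spring catch snaps and holds it fully home. Leave the other things on the bench where they are.

Things in the scene. Friction and masses are not known exactly. Their poses are not given: they have to be found in the camera images.
- corner_mid (a point): centre of the long leg, half-way up, of the L-shaped cast aluminium corner bracket: 24 mm thick, long leg 80 x 22 mm, with the short leg at one end of it (outline 80 x 58 mm). x runs along the long leg towards the end with the short leg, which stands out on the +y side (x +18 to +40 mm, y up to +47 mm), z up. 0.12 kg; starts in its 10 mm deep cavity in the mould. Best gripped across the 22 mm long leg at this point
- link_mid (a point): centre, half-way up, of the cast aluminium link plate, a dog-bone outline 80 mm long along its x and 24 mm thick: a waist 22 mm wide and 40 mm long between two ends 44 mm wide and 20 mm long; z up. Same either way round. 0.12 kg; starts (when present) in its 10 mm deep cavity in the mould. Best gripped across the waist
- block_mid (a point): centre of the black rubber sanding block, 42 (x) x 70 (y) x 30 (z) mm, 0.09 kg, lying flat in the shallow blue parts tray (when present)
- tape_mid (a point): centre of the small black tape roll lying flat in the same parts tray (when present): round, 54 to 57 mm across, 19 mm high, 0.05 kg, z up
- parts_tray: shallow open blue parts tray fixed at the bench's front edge, 92 (x) x 176 (y) mm, rim 9 mm high, floor 3 mm; origin at the centre of its underside
- pocket_corner (a point): point in the tray where corner_mid is when the bracket lies flat on the floor of its L-shaped pocket; same axes as the bracket's: a right fit has x and y the same way. All four pockets are 8 mm deep with about 2 mm of play all round; their yellow floor is 14 mm and the black top of the tray 22 mm above the bench
- pocket_link (a point): point in the tray where link_mid is when the link plate lies flat in its dog-bone pocket; x along the pocket's length (either way round fits)
- pocket_block (a point): point in the tray where block_mid is when the block lies flat in its rectangular pocket, 74 mm long along this point's x and 46 mm wide along its y: the block's y must lie along the pocket's x, either way round
- pocket_tape (a point): point in the tray where tape_mid is when the tape roll lies flat in its round pocket, 62 mm across
- tray_handle (a point): on the upright red handle plate on the tray's robot-side end, in its middle, 40 mm above the bench and 18 mm below its top edge: 60 mm wide (y), 10 mm thick (x). x is the direction in which the tray slides, away from the robot
- tray (a joint): travel of the tray along its slide in m: 0 is the loading position, 0.060 fully home. It drags with about 3 N; at about 0.052 a sprung ball resists until pushed with about 10 N, then it snaps over and holds the tray at 0.060. The black tray is 194 mm (x) x 156 mm (y); it runs between two rails 18 mm high (194 mm over their outsides) on a grey base 306 mm long, which begins 10 mm on the robot's side of where tray_handle is at joint value 0
- mould: dark steel open mould fixed to the bench, 98 mm (x) x 153 mm (y) x 20 mm high, origin at the centre of its underside; cavities 10 mm deep, 2 mm clear all round, so the castings stand 14 mm proud of its top
- lamp_pole (a point): on the axis of the bench lamp's upright 14 mm pole, which is fixed and 0.8 m tall: carry things round it on the robot's side. Its round foot, 150 mm across and 30 mm high, is centred here
- screwdriver: yellow-handled screwdriver, 200 mm, lying at the back: a bystander
- brush: green brush, 85 mm, near the monitor: a bystander
Not all that is in view belongs to the job. Of the things that look like the part that bears tape_mid, the larger one is meant.

How it is judged:
By the outcome, as a careful person would: the job done as asked, in the order asked, and still so for the second after the job is handed in, with the robot touching nothing.
Of link, sand_block, tape_roll only 2 to 3 are there at a start; the rules pass over those that are not, and their reading is None.
At some moment in a run one of sand_block, tape_roll may be knocked a few centimetres aside while the robot is not near it.
Once in a run the grip may slacken for a moment while it holds something.
It also fails if it takes over 192 s, if anything falls off the work surface, if the arm or the gripper's body presses on something with over 40 N, if the wrist force passes 120 N, or if a joint passes its speed limit or range.

ROBOT

A 6-joint arm with a two-finger parallel gripper is mounted at the origin on a cart in front of the work surface, level with it; the furniture and walls round the work are solid. World frame = base frame: x ahead of the robot, y to its left, z up, the work surface at z = 0. Lengths are in m, angles in rad, forces in N, time in s.
With the tool pointing down it reaches from about 0.25 to 0.8 m from the base axis. Payload 3.9 kg.
Tool frame: the origin (TCP) lies midway between the tips of the shut fingers; the grasp point (between the pads) lies 19 mm behind it; z points along the fingers, y is the line along which they close (so a half turn about z gives the same grasp; the last joint's range is limited). The gripper opens to 85 mm and grips with 20 to 120 N. Pads are 22 mm wide; open, the fingers measure 114 mm over their backs; the gripper's body (76 mm by 85 mm) begins 54 mm behind the grasp point. The pads swing forward as they close: fully open they stand 13 mm farther back than shut.
Start: joints at [-1.303, 0.26, -0.138, 1.173, 0, 1.571], TCP at [0.139, -0.506, 0.231] pointing down, gripper open.
Joint ranges: [-2.78, 2.78], [-0.83, 1.72], [-1.28, 1.37], [-1.9, 2.12], [-1.57, 1.48], [-3.14, 3.14]. Speed limits (rad/s): [2.57, 2.57, 3.14, 3.14, 3.14, 3.14].

INTERFACE

Orientations are given as a rotation vector (axis times angle).
In Python, from bench import ctrl, eyes, order gives the robot as it stands.
- The arm moves only by the tool carry_out, never from a script. Its argument "plan" is a list of rows, each a list of 5 numbers: the opening, from 0 (shut) to 1 (fully open), then the shift along the tool's x, y, z in cm, then the turn about the tool's z in rad. A call has 1 to 10 rows; each row shifts and turns the commanded pose from where the row before left it, along the tool's axes as they then stand; what a row does not reach is not made up. A row lasts 1/10 s, in which the tool goes at most 50 mm and 8.59 degrees, less where a joint would pass 70% of its speed; a pose out of reach is approached as far as the arm can. A call with a gripper value outside its range is refused whole. The fingers move at their own pace and stop on an object; the grip force is fixed at half the most. Time passes only in rows, so rows that do not move let the fingers close. It gives the time, the measured TCP pose, the force, the opening and the grip force at its end, in the units of the state.
- ctrl.get_state(): the state, without advancing time (a new reading comes with each control period).
- eyes.camera(name): name is "side" or "top"; returns a dict with "img" (420x560x3 uint8, red, green, blue), "depth" (420x560 float32, m along the optical axis (not along the pixel's ray), 0 where there is no reading), "fx", "fy", "cx", "cy" (pixels), "camera_from_world" (4x4, takes a point from world to camera coordinates). Camera axes: x right, y up, looking along -z (the intrinsics and any distortion apply to the point x, -y, -z); pixel columns grow to the right and rows downward; lengths in m; the calibration is good to about 2 mm. A picture is of the moment at which its call begins.
- order.finish_job(): hands the job in; it is judged then, once.
The state is a dict: "time_s": time; "joints": joint angles; "joint_velocities": joint speeds; "effort": joint torques, N m; "tcp_pos": TCP position; "eef_rot": TCP orientation; "ft_force": force on the tool from outside, world axes, zero at the start; "ft_torque": the same for the moment, N m; "width": finger opening in m; "gripper_force": force on a finger pad.
Only numpy, scipy, OpenCV 4.12 (cv2) and the standard library are available. Lean on these libraries where they do the work, as an engineer would, in place of code of your own. Each camera call takes 0.05 s, during which the arm holds its last target. There are 200 camera calls.

## Working session

There is one attempt and no reset: what is moved stays moved. The work goes in short steps, Python scripts to look and compute and a tool call to move; the robot and the scene stay as the last step left them, time stands still between calls to the robot, and variables do not carry over. Pictures are saved under pics/ and viewed, at most 18 in all, crops included, and the job is handed in when it is done.

Besides the shell and the picture viewer there is one more tool, called after "Call:" as name(argument=value, ...), one argument or row to a line, values as JSON. carry_out: Moves the arm, as the interface text tells. Its arguments: {"type":"object","properties":{"plan":{"type":"array"}},"required":["plan"]}

```bash
mkdir -p pics; ls; cat > h.py <<'E'
import numpy as np, cv2
from bench import ctrl, eyes, order
def snap(n,tag):
    c=eyes.camera(n); cv2.imwrite(f'pics/{tag}.png',c['img'][:,:,::-1]); np.savez(f'pics/{tag}.npz',**c); return c
def world(c):
    d=c['depth']; v,u=np.mgrid[0:d.shape[0],0:d.shape[1]]
    p=np.stack([(u-c['cx'])/c['fx']*d,-(v-c['cy'])/c['fy']*d,-d,np.ones_like(d)],-1)
    return (p@np.linalg.inv(c['camera_from_world']).T)[...,:3]
def pix(c,P):
    q=c['camera_from_world']@np.r_[P,1]; return c['cx']+c['fx']*q[0]/-q[2], c['cy']-c['fy']*q[1]/-q[2]
E
python3 - <<'E'
from h import *
for n in('top','side'):
    c=snap(n,n+'0'); print(n,{k:c[k] for k in c if k not in('img','depth')}); 
s=ctrl.get_state();print(s)
E
```

```text
pics
top {'fx': 501.62390384758805, 'fy': 501.62390384758805, 'cx': 283.6976515548842, 'cy': 207.27205232027654, 'camera_from_world': array([[ 5.45170164e-03, -9.99984100e-01,  1.44179210e-03,
        -2.28533524e-01],
       [ 9.89764612e-01,  5.60158935e-03,  1.42599561e-01,
        -5.47549668e-01],
       [-1.42605370e-01,  6.49624533e-04,  9.89779413e-01,
        -1.22750336e+00],
       [ 0.00000000e+00,  0.00000000e+00,  0.00000000e+00,
         1.00000000e+00]])}
side {'fx': 419.19072520958093, 'fy': 419.19072520958093, 'cx': 280.03230715280836, 'cy': 213.74147396678637, 'camera_from_world': array([[ 0.99997716, -0.0015668 ,  0.00657398, -0.5390708 ],
       [-0.00435246,  0.59484352,  0.80382973,  0.06879063],
       [-0.00516993, -0.80383999,  0.59482312, -1.07285374],
       [ 0.        ,  0.        ,  0.        ,  1.        ]])}
{'time_s': 0.1, 'joints': array([-1.30301837e+00,  2.60645817e-01, -1.39211936e-01,  1.17272207e+00,
        1.05227727e-05,  1.57081434e+00]), 'joint_velocities': array([ 0.00158499, -0.00129197,  0.00289884,  0.00044399, -0.0004552 ,
       -0.00148187]), 'effort': array([-6.67561726e-04, -4.06507552e+01,  2.54527491e+01,  1.00542745e-02,
       -6.05208947e-05,  5.37757401e-06]), 'tcp_pos': array([ 0.13875218, -0.50570404,  0.23054438]), 'eef_rot': array([-3.11172684e+00, -4.19104873e-01,  3.57415066e-04]), 'ft_force': array([ 0.4203432 ,  0.11278031, -0.52396837]), 'ft_torque': array([-0.02266537, -0.03391727, -0.00419836]), 'gripper_force': 0.0, 'width': 0.08541232301162949}
```

View pics/top0.png

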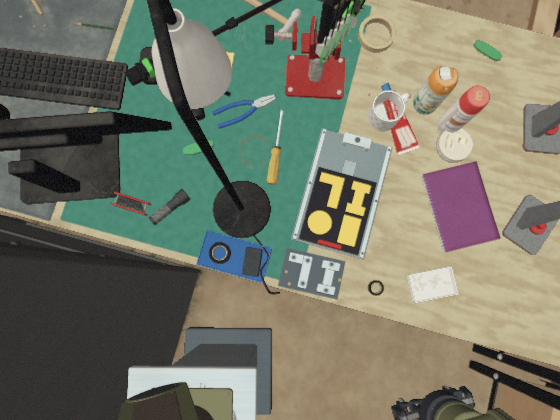

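View pics/side0.png

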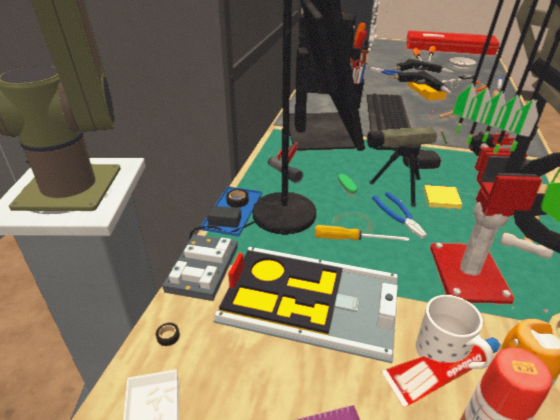

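Top view: the mould with both castings is at about (311,273). The parts tray holds the tape at (219,254) and the block at (253,262). The slide tray is at (340,215) and the lamp foot at (242,209). A small ring at (376,288) is a decoy. I'll zoom in next.

```bash
python3 - <<'E'
from h import *
c=dict(np.load('pics/top0.npz')); W=world(c)
im=c['img'][:,:,::-1]
cv2.imwrite('pics/crop0.png',cv2.resize(im[130:310,190:400],None,fx=3.8,fy=3.3,interpolation=cv2.INTER_CUBIC)[:600,:800])
hsv=cv2.cvtColor(c['img'],cv2.COLOR_RGB2HSV)
m=((abs(hsv[...,0].astype(int)-25)<8)&(hsv[...,1]>170)&(hsv[...,2]>120)).astype(np.uint8)
m[:160]=0; m[:,:295]=0;m[255:]=0;m[:,395:]=0
n,l,st,ce=cv2.connectedComponentsWithStats(m)
for i in range(1,n):
    if st[i,4]>60: 
        P=W[l==i]; print(st[i],ce[i],np.median(P,0), cv2.minAreaRect(P[:,:2].astype(np.float32)))
for uv in [(219,254),(228,254),(253,262),(205,262),(311,273),(300,262),(323,276),(242,209),(328,244),(212,250)]: print(uv,W[uv[1],uv[0]])
E
```

```text
(219, 254) [ 0.43197192 -0.06053677  0.00496339]
(228, 254) [ 0.43126535 -0.08541358  0.02176099]
(253, 262) [ 0.4110277  -0.14970052  0.03580888]
(205, 262) [ 0.4115196  -0.02474256  0.00155537]
(311, 273) [ 0.38483131 -0.29515755  0.0197154 ]
(300, 262) [ 0.41160247 -0.26682843  0.03783045]
(323, 276) [ 0.37757568 -0.32601807  0.01104787]
(242, 209) [ 0.54349593 -0.1204525   0.0416388 ]
(328, 244) [ 0.45530356 -0.33497851  0.05899605]
(212, 250) [ 0.44093962 -0.04519747  0.02504669]
```

View pics/crop0.png

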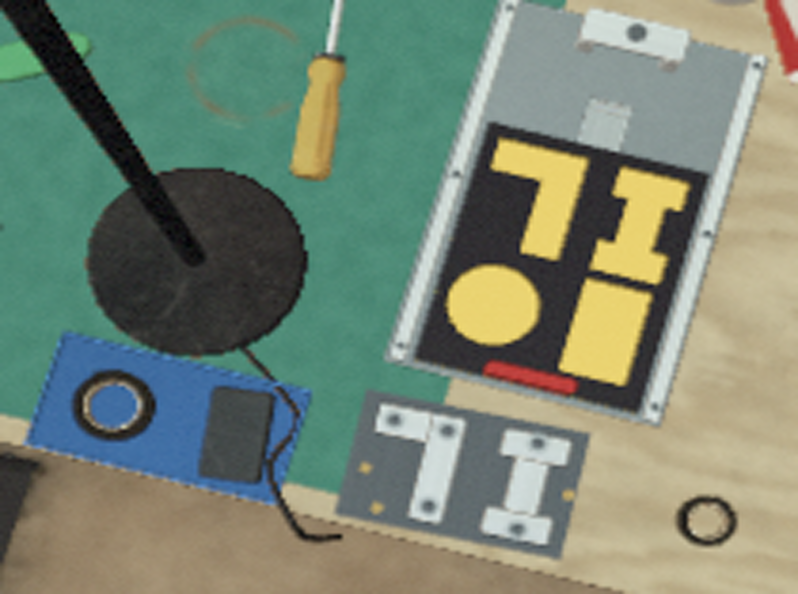

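```bash
cat >> h.py <<'E'
X0,X1,Y0,Y1,S=0.30,0.75,-0.45,0.05,2000
def rect(c,z):   # rectified view of plane z: row 0 = X1, col 0 = Y1
    g=np.array([[X1,Y1],[X1,Y0],[X0,Y0],[X0,Y1]])
    src=np.float32([pix(c,[x,y,z]) for x,y in g]); w,h=int((Y1-Y0)*S),int((X1-X0)*S)
    H=cv2.getPerspectiveTransform(src,np.float32([[0,0],[w,0],[w,h],[0,h]]))
    return cv2.warpPerspective(c['img'],H,(w,h),flags=cv2.INTER_CUBIC)
def toxy(p): return np.array([X1-p[1]/S, Y1-p[0]/S])
def boxes(m,box,amin=400,close=5):
    x0,x1,y0,y1=box; M=np.zeros_like(m,np.uint8)
    r0,r1,c0,c1=[int(v) for v in((X1-x1)*S,(X1-x0)*S,(Y1-y1)*S,(Y1-y0)*S)]
    M[r0:r1,c0:c1]=m[r0:r1,c0:c1]; k=np.ones((close,close),np.uint8)
    M=cv2.morphologyEx(cv2.morphologyEx(M,cv2.MORPH_CLOSE,k),cv2.MORPH_OPEN,k)
    out=[]
    for q in cv2.findContours(M,cv2.RETR_EXTERNAL,cv2.CHAIN_APPROX_NONE)[0]:
        A=cv2.contourArea(q)/S**2
        if A*1e6<amin: continue
        r=cv2.minAreaRect(q); b=cv2.boxPoints(r); e=[b[1]-b[0],b[2]-b[1]]; e=max(e,key=np.linalg.norm)
        a=np.arctan2(-e[0],-e[1]); a=(a+np.pi/2)%np.pi-np.pi/2  # world angle of long side from +x
        mo=cv2.moments(q); 
        out.append(dict(ctr=toxy(r[0]).round(4),size=(np.array(r[1])*1e3/S).round(1),ang=round(float(a),4),cen=toxy((mo['m10']/mo['m00'],mo['m01']/mo['m00'])).round(4),A=round(A*1e6)))
    return out
E
python3 - <<'E'
from h import *
c=dict(np.load('pics/top0.npz'))
def hs(z): 
    r=rect(c,z); return r,cv2.cvtColor(r,cv2.COLOR_RGB2HSV).astype(int)
r,h=hs(.018); print('yellow'); 
for o in boxes((abs(h[...,0]-24)<9)&(h[...,1]>90)&(h[...,2]>120),(.43,.62,-.42,-.24)): print(o)
r,h=hs(.034); print('cast',h[...,1][::1].shape)
for o in boxes((h[...,2]>170)&(h[...,1]<60),(.32,.435,-.40,-.22)): print(o)
r,h=hs(.033);print('block')
for o in boxes((h[...,2]<90)&(h[...,1]<110),(.36,.46,-.20,-.11)): print(o)
r,h=hs(.022);print('tape')
for o in boxes((h[...,2]<80)&(h[...,1]<150),(.37,.475,-.115,-.0)): print(o)
for o in boxes((h[...,2]<80),(.31,.40,-.47,-.40)): print('decoy',o)
r,h=hs(.040);print('handle')
r,h=hs(.058)
for o in boxes(((h[...,0]<8)|(h[...,0]>172))&(h[...,1]>150),(.42,.5,-.4,-.26),100): print(o)
print(cv2.cvtColor(c['img'],cv2.COLOR_RGB2HSV)[[262,254,210,226],[253,209,240,340]])
# lamp pole lowest point: black
r=rect(c,.03); cv2.imwrite('pics/r.png',cv2.resize(r[:,:,::-1],None,fx=.65,fy=.65))
# foot
h=cv2.cvtColor(r,cv2.COLOR_RGB2HSV)
for o in boxes((h[...,2]<75),(.46,.62,-.22,-.0),2000): print('foot',o)
E
```

```text
yellow
{'ctr': array([ 0.4939, -0.392 ]), 'size': array([48.3, 76.1]), 'ang': -0.2617, 'cen': array([ 0.4936, -0.3916]), 'A': 3448}
{'ctr': array([ 0.5145, -0.317 ]), 'size': array([62., 63.]), 'ang': -1.5708, 'cen': array([ 0.5145, -0.3168]), 'A': 3066}
{'ctr': array([ 0.5768, -0.401 ]), 'size': array([86.5, 37. ]), 'ang': 0.0, 'cen': array([ 0.5716, -0.4069]), 'A': 1878}
{'ctr': array([ 0.585 , -0.3538]), 'size': array([70. , 50.5]), 'ang': 0.0, 'cen': array([ 0.588 , -0.3563]), 'A': 2011}
cast (900, 1000)
{'ctr': array([ 0.3336, -0.3802]), 'size': array([13.9, 39.5]), 'ang': -1.4982, 'cen': array([ 0.3331, -0.3805]), 'A': 418}
{'ctr': array([ 0.3752, -0.3366]), 'size': array([43.8, 79.4]), 'ang': -0.2196, 'cen': array([ 0.3753, -0.3365]), 'A': 2248}
{'ctr': array([ 0.4315, -0.3367]), 'size': array([64.4, 12.5]), 'ang': 1.3587, 'cen': array([ 0.4293, -0.3403]), 'A': 482}
{'ctr': array([ 0.3922, -0.2607]), 'size': array([57.6, 79.7]), 'ang': -0.221, 'cen': array([ 0.399 , -0.2717]), 'A': 2349}
block
{'ctr': array([ 0.405, -0.155]), 'size': array([58.6, 82.9]), 'ang': -0.1351, 'cen': array([ 0.4113, -0.149 ]), 'A': 2866}
tape
{'ctr': array([ 0.4347, -0.0639]), 'size': array([53.9, 52.4]), 'ang': 0.9828, 'cen': array([ 0.4351, -0.064 ]), 'A': 2212}
handle
{'ctr': array([ 0.4557, -0.3381]), 'size': array([61.6, 12.3]), 'ang': 1.3056, 'cen': array([ 0.4557, -0.3381]), 'A': 663}
[[ 86  26  77]
 [108 101  78]
 [  0  18  29]
 [ 20  48  64]]
foot {'ctr': array([ 0.546 , -0.1183]), 'size': array([146.7, 146. ]), 'ang': 1.5411, 'cen': array([ 0.5471, -0.1177]), 'A': 16983}
```

View pics/r.png

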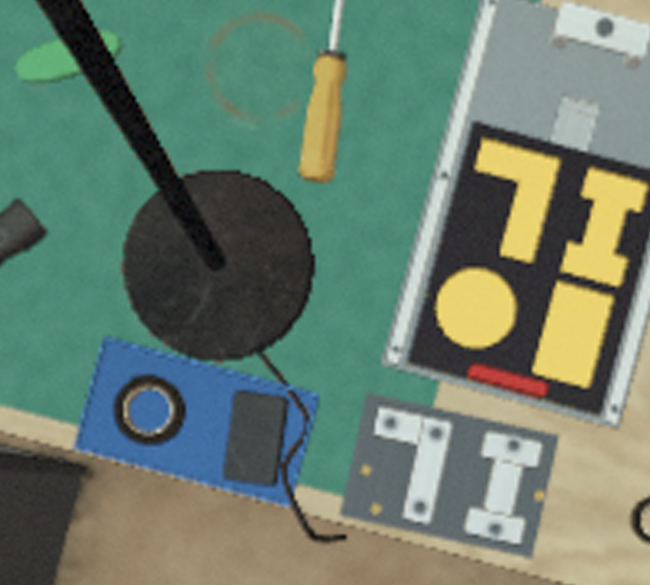

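The rectified view shows the L at about (415,465), the link at (500,490), the pockets at the upper right, and the block and tape in the blue tray. I'll finish measuring with a larger window.

```bash
sed -i 's/Y0,Y1,S=0.30,0.75,-0.45/Y0,Y1,S=0.30,0.75,-0.55/' h.py; cat >> h.py <<'E'
from scipy.spatial.transform import Rotation as Rn
def go(x,y,z,yaw):
    """tool-frame turn then shift (cm) to reach; yaw = world angle of tool y axis (mod pi)"""
    s=ctrl.get_state(); R=Rn.from_rotvec(s['eef_rot']).as_matrix(); p=s['tcp_pos']
    y0=np.arctan2(R[1,1],R[0,1]); d=(yaw-y0+np.pi/2)%np.pi-np.pi/2  # world ccw
    R2=Rn.from_rotvec([0,0,d]).as_matrix()@R
    print('t',round(s['time_s'],1),'p',p.round(4),'yaw',round(y0,3),'toolz',R[:,2].round(3),'F',s['ft_force'].round(1),'w',round(s['width'],4),'g',s['gripper_force'],'j6',s['joints'][5].round(2))
    print('turn',round(-d,3),'(alt j6 other way by pi) then shift cm',(R2.T@(np.array([x,y,z])-p)*100).round(2))
E
python3 - <<'E'
from h import *
c=dict(np.load('pics/top0.npz'))
def hs(z): 
    r=rect(c,z); return r,cv2.cvtColor(r,cv2.COLOR_RGB2HSV).astype(int)
r,h=hs(.018)
for o in boxes((abs(h[...,0]-24)<9)&(h[...,1]>90)&(h[...,2]>120),(.43,.66,-.46,-.24)): print(o)
r,h=hs(.033);print('block')
for o in boxes((h[...,2]<95)&(h[...,1]<80),(.36,.46,-.19,-.11),close=13): print(o)
print(pix(c,[.40,-.149,.033]))
a=-.221;ex=np.array([np.cos(a),np.sin(a)]);ey=np.array([-ex[1],ex[0]])
b=np.array([.3922,-.2607])-.018*ey; print('corner_mid',b)
go(*b,.12,a+np.pi/2)
E
```

```text
{'ctr': array([ 0.4939, -0.392 ]), 'size': array([48.3, 76.1]), 'ang': -0.2636, 'cen': array([ 0.4939, -0.3921]), 'A': 3496}
{'ctr': array([ 0.5145, -0.317 ]), 'size': array([62., 63.]), 'ang': -1.5708, 'cen': array([ 0.5145, -0.3168]), 'A': 3066}
{'ctr': array([ 0.5773, -0.4168]), 'size': array([50.4, 85.6]), 'ang': -0.2679, 'cen': array([ 0.5774, -0.4165]), 'A': 3313}
{'ctr': array([ 0.598 , -0.3414]), 'size': array([64.5, 85.6]), 'ang': -0.2663, 'cen': array([ 0.6038, -0.3521]), 'A': 3226}
block
{'ctr': array([ 0.4126, -0.1507]), 'size': array([49.5, 68. ]), 'ang': -0.1201, 'cen': array([ 0.4117, -0.1483]), 'A': 2836}
(np.float64(252.7232194087419), np.float64(266.47933241430223))
corner_mid [ 0.3882543  -0.27826222]
t 0.1 p [ 0.1388 -0.5057  0.2305] yaw -1.303 toolz [-0.     0.002 -1.   ] F [ 0.4  0.1 -0.5] w 0.0854 g 0.0 j6 1.57
turn 0.489 (alt j6 other way by pi) then shift cm [ 19.36 -27.64  11.1 ]
```

Call:
carry_out(
  plan=[
    [1,0,0,1.5,0.1],
    [1,0,0,1.5,0.1],
    [1,0,0,1.5,0.1],
    [1,0,0,1.5,0.1],
    [1,0,0,1.5,0.089],
    [1,2.4,-3.4,0,0],
    [1,2.4,-3.4,0,0],
    [1,2.4,-3.4,0,0],
    [1,2.4,-3.4,0,0],
    [1,2.4,-3.4,0,0],
  ],
)

```text
time_s: 1.1
tcp_pos: [0.294, -0.3653, 0.156]
eef_rot: [-3.122, 0.347, 0.001]
ft_force: [1.8, -0.1, 1.0]
width: 0.0855
gripper_force: 0.0
```

Call:
carry_out(
  plan=[
    [1,2.4,-3.5,1.2,0],
    [1,2.4,-3.5,1.2,0],
    [1,2.4,-3.6,1.2,0],
    [1,0,0,0,0],
    [1,0,0,0,0],
  ],
)

```text
time_s: 1.6
tcp_pos: [0.3867, -0.2781, 0.1197]
eef_rot: [-3.122, 0.343, 0.003]
ft_force: [-0.1, 0.1, -0.3]
width: 0.0853
gripper_force: 0.0
```

```bash
python3 - <<'E'
from h import *
go(.3883,-.2783,.0225,-.221+np.pi/2)
E
```

```text
t 1.6 p [ 0.3867 -0.2781  0.1197] yaw -1.789 toolz [-0.002  0.001 -1.   ] F [-0.1  0.1 -0.3] w 0.0853 g 0.0 j6 2.74
turn 0.002 (alt j6 other way by pi) then shift cm [ 0.18 -0.01  9.72]
```

Call:
carry_out(
  plan=[
    [0.6,0.18,0,2.0,0],
    [0.6,0,0,2.5,0],
    [0.6,0,0,2.5,0],
    [0.6,0,0,1.5,0],
    [0.6,0,0,1.2,0],
    [0.6,0,0,0,0],
    [0,0,0,0,0],
    [0,0,0,0,0],
    [0,0,0,0,0],
    [0,0,0,0,0],
  ],
)

```text
time_s: 2.6
tcp_pos: [0.389, -0.2805, 0.0245]
eef_rot: [3.12, -0.347, 0.002]
ft_force: [-1.9, -0.3, 7.0]
width: 0.02
gripper_force: 59.6
```

Call:
carry_out(
  plan=[
    [0,0,0,0,0],
    [0,0,0,0,0],
    [0,0,0,-1,0],
    [0,0,0,-1.5,0],
    [0,0,0,-2.5,0],
    [0,0,0,-2.5,0],
    [0,0,0,0,0],
  ],
)

```text
time_s: 3.3
tcp_pos: [0.3909, -0.2811, 0.1019]
eef_rot: [3.119, -0.346, 0.01]
ft_force: [0.9, -0.3, -0.9]
width: 0.0199
gripper_force: 58.9
```

```bash
python3 - <<'E'
from h import *
c=snap('side','side1')
cv2.imwrite('pics/s1.png',cv2.resize(c['img'][150:350,120:420,::-1],None,fx=2.6,fy=2.6))
a=-.2655;ex=np.array([np.cos(a),np.sin(a)]);ey=np.array([-ex[1],ex[0]])
b=np.array([.598,-.3414])-.018*ey; print('pocket_corner',b)
go(*b,.09,a+np.pi/2)
E
```

```text
pocket_corner [ 0.59327695 -0.35876931]
t 3.4 p [ 0.39   -0.2804  0.1002] yaw -1.792 toolz [ 0.004 -0.002 -1.   ] F [-0.   0.3 -1.4] w 0.0205 g 58.907575607299805 j6 2.74
turn 0.044 (alt j6 other way by pi) then shift cm [21.66  2.23  1.12]
```

View pics/s1.png

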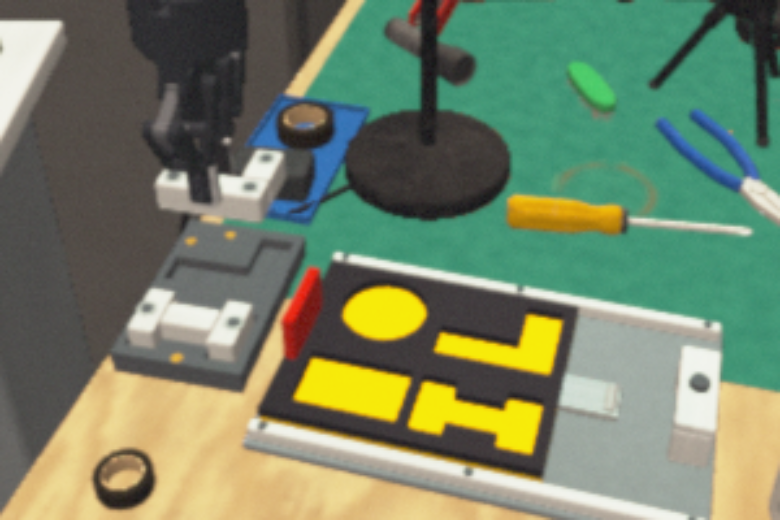

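The bracket is held level at about (220,185), and the mould and trays are undisturbed. I'll carry it over its pocket.

Call:
carry_out(
  plan=[
    [0,2.6,0.25,0,0.022],
    [0,3.6,0.35,0,0.022],
    [0,3.6,0.35,0,0],
    [0,3.6,0.35,0,0],
    [0,3.6,0.35,0,0],
    [0,2.6,0.3,0.5,0],
    [0,1.5,0.1,0.5,0],
    [0,0,0,0,0],
    [0,0,0,0,0],
  ],
)

```text
time_s: 4.25
tcp_pos: [0.5862, -0.3519, 0.0865]
eef_rot: [-3.113, 0.415, 0.005]
ft_force: [-0.1, 0.1, -2.1]
width: 0.0205
gripper_force: 58.9
```

```bash
python3 - <<'E'
from h import *
c=snap('top','top2')
s=ctrl.get_state(); z=s['tcp_pos'][2]+.0095
r=rect(c,z); h=cv2.cvtColor(r,cv2.COLOR_RGB2HSV).astype(int)
for o in boxes((h[...,2]>170)&(h[...,1]<60),(.53,.66,-.42,-.28),100): print(o)
cv2.imwrite('pics/t2.png',r[100:500,500:1100,::-1])
go(.5933,-.3588,.0285,-.2655+np.pi/2)
E
```

```text
t 4.3 p [ 0.586  -0.352   0.0871] yaw -1.836 toolz [-0.003  0.002 -1.   ] F [-0.4 -0.4 -1.1] w 0.0202 g 58.865280747413635 j6 2.87
turn 0.0 (alt j6 other way by pi) then shift cm [0.9  0.47 5.86]
```

View pics/t2.png

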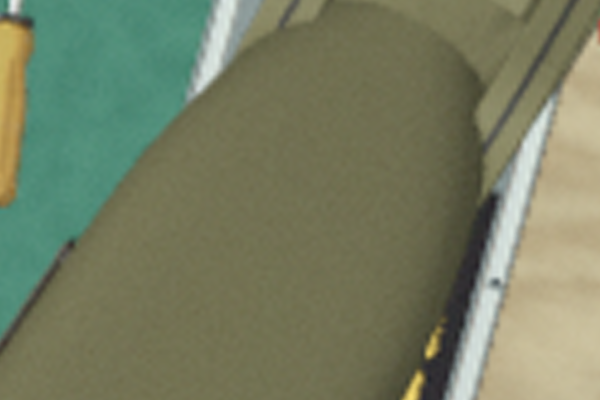

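The arm covers the pocket in the top view, so I'll use the side camera for the fine fit.

Call:
carry_out(
  plan=[
    [0,0.5,0.3,1.2,0],
    [0,0.5,0.3,1.2,0],
    [0,0,0,1.2,0],
    [0,0,0,0,0],
  ],
)

```text
time_s: 4.7
tcp_pos: [0.5935, -0.3602, 0.0492]
eef_rot: [-3.112, 0.416, 0.008]
ft_force: [-0.7, -0.2, -1.3]
width: 0.0204
gripper_force: 58.9
```

```bash
cat >> h.py <<'E'
def fit(n,tag,z,test,box,amin=100,close=5,crop=None):
    c=snap(n,tag) if isinstance(n,str) else n
    r=rect(c,z); h=cv2.cvtColor(r,cv2.COLOR_RGB2HSV).astype(int); o=boxes(test(h),box,amin,close)
    for q in o: print(q)
    if crop: a,b,d,e=crop; cv2.imwrite(f'pics/{tag}r.png',cv2.resize(r[int((X1-b)*S):int((X1-a)*S),int((Y1-e)*S):int((Y1-d)*S),::-1],None,fx=1.7,fy=1.7))
    return c,h
white=lambda h:(h[...,2]>165)&(h[...,1]<50)
yellow=lambda h:(abs(h[...,0]-26)<9)&(h[...,1]>100)&(h[...,2]>120)
E
python3 - <<'E'
from h import *
s=ctrl.get_state(); z=s['tcp_pos'][2]+.0095
c0=dict(np.load('pics/side1.npz'))
print('pockets by side'); fit(c0,'',.018,yellow,(.43,.67,-.5,-.24),500)
print('casting'); fit('side','side2',z,white,(.52,.67,-.46,-.26),crop=(.5,.68,-.5,-.25))
go(.5933,-.3588,.0285,-.2655+np.pi/2)
E
```

```text
pockets by side
{'ctr': array([ 0.4939, -0.3927]), 'size': array([43.5, 75.5]), 'ang': -0.2645, 'cen': array([ 0.4939, -0.3927]), 'A': 3142}
{'ctr': array([ 0.5144, -0.3181]), 'size': array([59.8, 60.1]), 'ang': -0.7854, 'cen': array([ 0.5142, -0.3182]), 'A': 2852}
{'ctr': array([ 0.5245, -0.473 ]), 'size': array([188.,  53.]), 'ang': 0.0, 'cen': array([ 0.4974, -0.4839]), 'A': 4250}
{'ctr': array([ 0.5774, -0.417 ]), 'size': array([45.4, 86.4]), 'ang': -0.2642, 'cen': array([ 0.5775, -0.4171]), 'A': 3015}
{'ctr': array([ 0.5979, -0.3419]), 'size': array([58.8, 86.4]), 'ang': -0.2663, 'cen': array([ 0.6055, -0.3521]), 'A': 2887}
casting
{'ctr': array([ 0.5453, -0.319 ]), 'size': array([10.1, 52.7]), 'ang': -0.2692, 'cen': array([ 0.5455, -0.319 ]), 'A': 468}
{'ctr': array([ 0.569 , -0.3656]), 'size': array([33.8, 48.7]), 'ang': -1.5452, 'cen': array([ 0.5656, -0.3658]), 'A': 969}
{'ctr': array([ 0.6295, -0.391 ]), 'size': array([ 82., 137.]), 'ang': -1.5708, 'cen': array([ 0.6411, -0.3908]), 'A': 5482}
t 4.8 p [ 0.594  -0.3604  0.0503] yaw -1.836 toolz [-0.003  0.002 -1.   ] F [-0.2 -1.  -2.3] w 0.0202 g 58.86441171169281 j6 2.86
turn 0.0 (alt j6 other way by pi) then shift cm [-0.1  -0.14  2.18]
```

View pics/side2r.png

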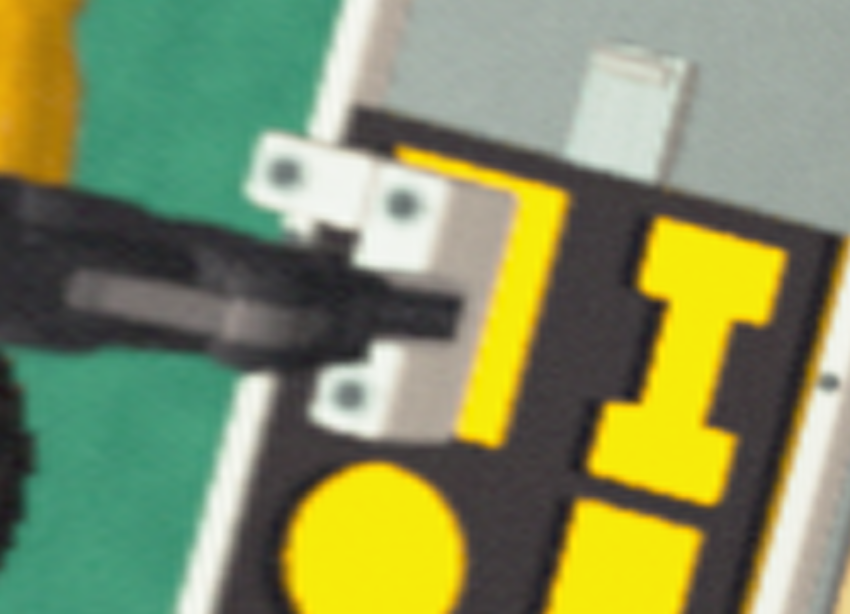

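The bracket hovers over its pocket at about (370,280), square to it. I'll check its height by depth and fit the outline numerically.

```bash
cat >> h.py <<'E'
from scipy.optimize import minimize
def ztop(c,test,box,zr):
    W=world(c); m=test(cv2.cvtColor(c['img'],cv2.COLOR_RGB2HSV).astype(int))
    m=cv2.erode(m.astype(np.uint8),np.ones((3,3)))>0
    x0,x1,y0,y1=box; m&=(W[...,0]>x0)&(W[...,0]<x1)&(W[...,1]>y0)&(W[...,1]<y1)&(W[...,2]>zr[0])&(W[...,2]<zr[1])
    return np.median(W[m],0),W[m][:,2].std(),m.sum()
LOUT=np.array([[-40,-11],[40,-11],[40,47],[18,47],[18,11],[-40,11]])/1e3
LINK=np.array([[-40,-22],[-20,-22],[-20,-11],[20,-11],[20,-22],[40,-22],[40,22],[20,22],[20,11],[-20,11],[-20,22],[-40,22]])/1e3
def tfit(h,test,poly,p0,ign=None,rng=.006):
    """max overlap of filled poly vs mask in rectified image; ign=mask of ignored pixels"""
    M=cv2.GaussianBlur(np.where(test(h),1.,-1.),(0,0),1.5)
    if ign is not None: M[ign]=0
    def cost(p):
        a=p[2]; R=np.array([[np.cos(a),-np.sin(a)],[np.sin(a),np.cos(a)]]); q=poly@R.T+p[:2]
        px=np.stack([(Y1-q[:,1])*S,(X1-q[:,0])*S],1); T=np.zeros(M.shape,np.uint8); cv2.fillPoly(T,[np.round(px*16).astype(np.int32)],255,cv2.LINE_AA,4)
        return -(M*T).sum()/255
    s=np.array([p0]*4,float); s[1,0]+=rng; s[2,1]+=rng; s[3,2]+=.05
    r=minimize(cost,p0,method='Nelder-Mead',options=dict(initial_simplex=s,xatol=1e-5,fatol=1)); return r.x.round(4),r.fun
E
python3 - <<'E'
from h import *
c=dict(np.load('pics/side2.npz'))
print(ztop(c,white,(.54,.65,-.40,-.30),(.045,.08)))
print(ztop(dict(np.load('pics/side1.npz')),lambda h:yellow(h),(.46,.64,-.43,-.29),(.0,.04)))
for z in(.0575,.0598):
    h=cv2.cvtColor(rect(c,z),cv2.COLOR_RGB2HSV).astype(int)
    dark=(h[...,2]<110)
    w=lambda h:(h[...,2]>195)&(h[...,1]<40)
    print(z,tfit(h,w,LOUT,[.5933,-.3615,-.2655],dark))
E
```

```text
(array([ 0.61312422, -0.36317318,  0.05752295]), np.float64(0.004056166773635541), np.int64(355))
(array([ 0.53648658, -0.37937012,  0.01391921]), np.float64(0.0010819375727545843), np.int64(2025))
0.0575 (array([ 0.5918, -0.3614, -0.2655]), np.float64(-4737.495794336926))
0.0598 (array([ 0.5913, -0.3638, -0.2662]), np.float64(-4668.129614389422))
```

Call:
carry_out(
  plan=[
    [0,0.09,-0.2,0,0],
    [0,0,0,0.7,0],
    [0,0,0,0.5,0],
    [0,0,0,0.3,0],
    [0,0,0,0.3,0],
    [0,0,0,0.2,0],
    [0,0,0,0,0],
  ],
)

```text
time_s: 5.45
tcp_pos: [0.5985, -0.3599, 0.0351]
eef_rot: [3.114, -0.415, 0.007]
ft_force: [-2.0, 2.3, 10.3]
width: 0.02
gripper_force: 60.2
```

```bash
python3 - <<'E'
from h import *
s=ctrl.get_state();z=s['tcp_pos'][2]+.0095
c=snap('side','side3')
w=lambda h:(h[...,2]>195)&(h[...,1]<40)
for zz in (z,z-.002):
    h=cv2.cvtColor(rect(c,zz),cv2.COLOR_RGB2HSV).astype(int)
    print(zz,tfit(h,w,LOUT,[.5933,-.359,-.2655],h[...,2]<110))
go(.5933,-.3588,.0285,-.2655+np.pi/2)
E
```

```text
0.04460177760035461 (array([ 0.5973, -0.3623, -0.2317]), np.float64(-4742.277229468174))
0.04260177760035461 (array([ 0.5978, -0.3602, -0.2315]), np.float64(-4810.736279961254))
t 5.5 p [ 0.5985 -0.3599  0.0351] yaw -1.836 toolz [ 0.004 -0.001 -1.   ] F [-1.6  2.   9.4] w 0.0203 g 60.14480531215668 j6 2.86
turn 0.001 (alt j6 other way by pi) then shift cm [-0.53  0.03  0.66]
```

Call:
carry_out(
  plan=[
    [0,0,0,-0.3,0],
    [0,-0.25,0,-0.2,0],
    [0,-0.2,0,0,0],
    [0,0,0,0,0],
    [0,0,0,0,0],
  ],
)

```text
time_s: 6.0
tcp_pos: [0.592, -0.3581, 0.0367]
eef_rot: [-3.114, 0.415, 0.002]
ft_force: [0.4, 1.0, -1.3]
width: 0.02
gripper_force: 58.9
```

```bash
python3 - <<'E'
from h import *
s=ctrl.get_state();z=s['tcp_pos'][2]+.0095
c=snap('side','side4')
w=lambda h:(h[...,2]>195)&(h[...,1]<40)
print(ztop(c,w,(.54,.65,-.40,-.30),(.035,.065)))
for zz in (z,z-.002):
    fit(c,'side4',zz,w,(.54,.65,-.40,-.31),crop=(.52,.66,-.45,-.27))
    h=cv2.cvtColor(rect(c,zz),cv2.COLOR_RGB2HSV).astype(int)
    print(zz,tfit(h,w,LOUT,[.5933,-.359,-.2655],h[...,2]<110))
go(.5933,-.3588,.0285,-.2655+np.pi/2)
E
```

```text
(array([ 0.61897013, -0.3554649 ,  0.04589909]), np.float64(0.0009940837846275587), np.int64(179))
{'ctr': array([ 0.5658, -0.3537]), 'size': array([23., 28.]), 'ang': -0.2783, 'cen': array([ 0.5632, -0.3555]), 'A': 367}
{'ctr': array([ 0.6239, -0.3513]), 'size': array([61.2, 38.2]), 'ang': 1.1696, 'cen': array([ 0.6222, -0.3504]), 'A': 1514}
0.046204846547826216 (array([ 0.5904, -0.3604, -0.2623]), np.float64(-4686.064719637879))
{'ctr': array([ 0.5659, -0.3516]), 'size': array([23.1, 28.2]), 'ang': -0.2709, 'cen': array([ 0.5632, -0.3535]), 'A': 370}
{'ctr': array([ 0.624 , -0.3492]), 'size': array([61.2, 37.8]), 'ang': 1.1716, 'cen': array([ 0.6225, -0.3484]), 'A': 1522}
0.044204846547826214 (array([ 0.5909, -0.3583, -0.264 ]), np.float64(-4732.610455719509))
t 6.0 p [ 0.5922 -0.3582  0.0367] yaw -1.836 toolz [-0.001  0.    -1.   ] F [ 0.7  0.6 -1.2] w 0.0199 g 58.88732135295868 j6 2.86
turn 0.0 (alt j6 other way by pi) then shift cm [0.12 0.03 0.82]
```

View pics/side4r.png

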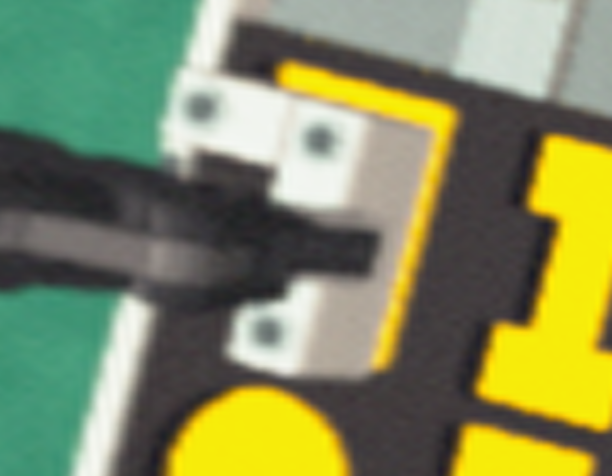

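The bracket sits about 2 mm short in both directions, with the yellow gap wider on the far side. I'll correct that and lower it.

Call:
carry_out(
  plan=[
    [0,0.22,-0.2,0,0],
    [0,0,0,0,0],
    [0,0,0,0.25,0],
    [0,0,0,0.25,0],
    [0,0,0,0.25,0],
    [0,0,0,0,0],
  ],
)

```text
time_s: 6.65
tcp_pos: [0.595, -0.3568, 0.0292]
eef_rot: [-3.114, 0.415, 0.001]
ft_force: [0.7, -0.7, -0.0]
width: 0.02
gripper_force: 59.0
```

```bash
python3 - <<'E'
from h import *
s=ctrl.get_state();z=s['tcp_pos'][2]+.0095
c=snap('side','side5')
w=lambda h:(h[...,2]>195)&(h[...,1]<40)
print(ztop(c,w,(.54,.65,-.40,-.30),(.03,.065)))
h=cv2.cvtColor(rect(c,z),cv2.COLOR_RGB2HSV).astype(int)
print(z,tfit(h,w,LOUT,[.5933,-.359,-.2655],h[...,2]<110))
go(.5933,-.3588,.0285,-.2655+np.pi/2)
E
```

```text
(array([ 0.62211783, -0.35351866,  0.03856016]), np.float64(0.0009934478378407095), np.int64(183))
0.03869499230666366 (array([ 0.5944, -0.3585, -0.234 ]), np.float64(-4711.6439310333335))
t 6.7 p [ 0.595  -0.3569  0.0294] yaw -1.836 toolz [-0.001  0.    -1.   ] F [-0.7  0.5 -1.1] w 0.0201 g 58.955429792404175 j6 2.87
turn 0.0 (alt j6 other way by pi) then shift cm [-0.11  0.23  0.09]
```

Call:
carry_out(
  plan=[
    [0,0,0,0.08,0],
    [0.45,0,0,0,0],
    [0.45,0,0,0,0],
    [0.45,0,0,0,0],
    [0.45,0,0,-1.5,0],
    [0.6,0,0,-2.5,0],
    [0.6,-2,0,-3,0],
    [0.6,-4,0,-1,0],
    [0.6,-4,0,0,0],
    [0.6,-4,0,0,0],
  ],
)

```text
time_s: 7.7
tcp_pos: [0.4594, -0.3202, 0.1099]
eef_rot: [3.113, -0.415, 0.003]
ft_force: [-0.2, 0.3, -0.7]
width: 0.0514
gripper_force: 0.0
```

```bash
python3 - <<'E'
from h import *
c=snap('side','side6')
w=lambda h:(h[...,2]>195)&(h[...,1]<40)
print(ztop(c,w,(.54,.65,-.40,-.30),(.025,.065)))
h=cv2.cvtColor(rect(c,.038),cv2.COLOR_RGB2HSV).astype(int)
print(tfit(h,w,LOUT,[.5933,-.359,-.2655],h[...,2]<110))
h=cv2.cvtColor(rect(c,.034),cv2.COLOR_RGB2HSV).astype(int)
print('link side',tfit(h,w,LINK,[.3752,-.3366,-.22],h[...,2]<70))
go(.3752,-.3366,.09,-.22+np.pi/2)
E
```

```text
(array([ 0.607519  , -0.35561272,  0.03772786]), np.float64(0.0009219979283999388), np.int64(296))
(array([ 0.5941, -0.3589, -0.2419]), np.float64(-7519.914027752055))
link side (array([ 0.3752, -0.3395, -0.2263]), np.float64(-7671.042889467583))
t 7.8 p [ 0.4494 -0.3155  0.1078] yaw -1.837 toolz [-0.011  0.005 -1.   ] F [-7.6  3.5 -0.3] w 0.0512 g 0.0 j6 2.8
turn -0.047 (alt j6 other way by pi) then shift cm [-6.76  3.69  1.86]
```

Call:
carry_out(
  plan=[
    [0.6,0,0,0,-0.047],
    [0.6,-2.3,1.2,0,0],
    [0.6,-2.3,1.2,1,0],
    [0.6,-2.2,1.3,1,0],
    [0.6,0,0,0,0],
    [0.6,0,0,0,0],
  ],
)

```text
time_s: 8.35
tcp_pos: [0.3857, -0.3419, 0.0892]
eef_rot: [-3.123, 0.344, -0.001]
ft_force: [0.5, 0.5, 0.1]
width: 0.0513
gripper_force: 0.0
```

```bash
python3 - <<'E'
from h import *
go(.3752,-.3375,.0235,-.222+np.pi/2)
E
```

```text
t 8.3 p [ 0.3857 -0.3419  0.0892] yaw -1.79 toolz [ 0.  0. -1.] F [0.5 0.5 0.1] w 0.0513 g 0.0 j6 2.64
turn 0.003 (alt j6 other way by pi) then shift cm [-1.12 -0.2   6.57]
```

Call:
carry_out(
  plan=[
    [0.6,-1.1,-0.2,1.5,0],
    [0.6,0,0,2.5,0],
    [0.6,0,0,1.5,0],
    [0.6,0,0,1.05,0],
    [0.6,0,0,0,0],
    [0.6,0,0,0,0],
    [0,0,0,0,0],
    [0,0,0,0,0],
    [0,0,0,0,0],
    [0,0,0,0,0],
  ],
)

```text
time_s: 9.35
tcp_pos: [0.3762, -0.338, 0.0246]
eef_rot: [3.122, -0.342, 0.003]
ft_force: [0.1, 0.6, 5.6]
width: 0.0198
gripper_force: 59.6
```

Call:
carry_out(
  plan=[
    [0,0,0,0,0],
    [0,0,0,-1,0],
    [0,0,0,-2,0],
    [0,0,0,-2.5,0],
    [0,0,0,-2.5,-0.0],
    [0,0,0,0,0],
  ],
)

```text
time_s: 9.95
tcp_pos: [0.3774, -0.3392, 0.107]
eef_rot: [3.119, -0.342, 0.008]
ft_force: [-0.3, -1.0, -1.2]
width: 0.0201
gripper_force: 58.9
```

```bash
python3 - <<'E'
from h import *
go(.5774,-.4168,.09,-.2655+np.pi/2)
E
```

```text
t 9.9 p [ 0.3774 -0.3392  0.107 ] yaw -1.789 toolz [ 0.005 -0.004 -1.   ] F [-0.3 -1.  -1.2] w 0.0201 g 58.90046417713165 j6 2.63
turn 0.047 (alt j6 other way by pi) then shift cm [21.33  2.24  1.83]
```

Call:
carry_out(
  plan=[
    [0,2.6,0.25,0,0.023],
    [0,3.6,0.35,0,0.024],
    [0,3.6,0.35,0,0],
    [0,3.6,0.35,0,0],
    [0,3.6,0.35,0,0],
    [0,2.6,0.3,1,0],
    [0,1.7,0.2,1.5,0],
    [0,0,0,1.5,0],
    [0,0,0,1,0],
    [0,0,0,0,0],
  ],
)

```text
time_s: 10.95
tcp_pos: [0.5739, -0.4105, 0.0505]
eef_rot: [-3.111, 0.415, 0.008]
ft_force: [-1.1, -0.3, -2.1]
width: 0.0201
gripper_force: 58.9
```

```bash
cat > look.py <<'E'
from h import *
import sys
c=snap('side',sys.argv[1]); s=ctrl.get_state(); z=s['tcp_pos'][2]+.0095
w=lambda h:(h[...,2]>195)&(h[...,1]<40)
print(ztop(c,w,(.53,.64,-.46,-.38),(z-.008,z+.008)))
h=cv2.cvtColor(rect(c,z),cv2.COLOR_RGB2HSV).astype(int)
p,f=tfit(h,w,LINK,[.5774,-.4175,-.2655],h[...,2]<110)
d=np.array([.5774,-.4169])-p[:2]; a=-.2655
print(p,f,'move tool x,y cm',100*(d[0]*np.cos(a)+d[1]*np.sin(a)),-100*(-d[0]*np.sin(a)+d[1]*np.cos(a)))
go(.5774,-.4169,.0285,a+np.pi/2)
E
python3 look.py side7
```

```text
(array([ 0.59387579, -0.41548458,  0.05963918]), np.float64(0.0008585514391686829), np.int64(258))
[ 0.5725 -0.4129 -0.2526] -4747.324202321665 move tool x,y cm 0.5777878112083965 0.25741259724227206
t 11.0 p [ 0.5746 -0.411   0.052 ] yaw -1.836 toolz [-0.003  0.002 -1.   ] F [ 0.6  0.2 -0.5] w 0.02 g 58.86149346828461 j6 2.79
turn 0.0 (alt j6 other way by pi) then shift cm [0.43 0.49 2.35]
```

Call:
carry_out(
  plan=[
    [0,0.3,0.13,0.5,0],
    [0,0.25,0.13,0.5,0],
    [0,0,0,0.4,0],
    [0,0,0,0,0],
    [0,0,0,0,0],
  ],
)

```text
time_s: 11.5
tcp_pos: [0.5805, -0.4158, 0.0395]
eef_rot: [-3.114, 0.415, 0.0]
ft_force: [-0.5, 0.5, -1.6]
width: 0.02
gripper_force: 58.9
```

```bash
python3 look.py side8
```

```text
(array([ 0.59889873, -0.42152799,  0.04857448]), np.float64(0.0009258522575358439), np.int64(245))
[ 0.5793 -0.4175 -0.2624] -4634.731127846814 move tool x,y cm -0.19908617776554188 -0.00804324702513953
t 11.6 p [ 0.5806 -0.4159  0.0397] yaw -1.836 toolz [ 0. -0. -1.] F [-0.1 -1.2 -0.4] w 0.0199 g 58.878881335258484 j6 2.79
turn 0.0 (alt j6 other way by pi) then shift cm [-0.29  0.18  1.12]
```

Call:
carry_out(
  plan=[
    [0,-0.15,0,0,0],
    [0,0,0,0.3,0],
    [0,0,0,0.25,0],
    [0,0,0,0.25,0],
    [0,0,0,0.2,0],
    [0,0,0,0,0],
  ],
)

```text
time_s: 12.15
tcp_pos: [0.5791, -0.4153, 0.029]
eef_rot: [-3.114, 0.415, 0.001]
ft_force: [-0.5, 0.2, -1.7]
width: 0.0205
gripper_force: 58.9
```

```bash
python3 look.py side9
```

```text
(array([ 0.59703574, -0.4207233 ,  0.0380018 ]), np.float64(0.0010383748673726979), np.int64(245))
[ 0.5777 -0.4172 -0.2693] -4528.823596497692 move tool x,y cm -0.036820596217718 -0.021077089319251556
t 12.2 p [ 0.5791 -0.4154  0.0292] yaw -1.836 toolz [-0.  0. -1.] F [ 0.9 -0.3 -1.3] w 0.0199 g 58.8795268535614 j6 2.78
turn 0.0 (alt j6 other way by pi) then shift cm [-0.13  0.19  0.07]
```

Call:
carry_out(
  plan=[
    [0.45,0,0,0.05,0],
    [0.45,0,0,0,0],
    [0.45,0,0,0,0],
    [0.45,0,0,-1.5,0],
    [0.45,0,0,-3,0],
    [1,-2,0,-3,0],
    [1,-3.5,0,-2,0],
    [1,-3.5,0,0,0],
    [1,-3.5,0,0,0],
    [1,0,0,0,0],
  ],
)

```text
time_s: 13.2
tcp_pos: [0.4531, -0.3801, 0.1239]
eef_rot: [-3.111, 0.418, 0.008]
ft_force: [0.5, 0.2, 0.1]
width: 0.0853
gripper_force: 0.0
```

```bash
python3 - <<'E'
from h import *
c=snap('side','side10')
w=lambda h:(h[...,2]>195)&(h[...,1]<40)
print(ztop(c,w,(.53,.64,-.46,-.39),(.025,.06)))
h=cv2.cvtColor(rect(c,.038),cv2.COLOR_RGB2HSV).astype(int)
print('link',tfit(h,w,LINK,[.5774,-.4175,-.2655],h[...,2]<110)); print('corner',tfit(h,w,LOUT,[.5933,-.359,-.2655],h[...,2]<110))
c=snap('top','top10'); h=cv2.cvtColor(rect(c,.033),cv2.COLOR_RGB2HSV).astype(int)
blk=lambda h:(h[...,2]<100)&(h[...,1]<85)
B=np.array([[-35,-21],[35,-21],[35,21],[-35,21]])/1e3
print('block',tfit(h,blk,B,[.411,-.148,-.12]),tfit(h,blk,B,[.411,-.148,-.22]))
h=cv2.cvtColor(rect(c,.022),cv2.COLOR_RGB2HSV).astype(int)
print('tape',boxes((h[...,2]<80)&(h[...,1]<150),(.37,.475,-.115,-.0)))
r=rect(c,.033); cv2.imwrite('pics/blk.png',cv2.resize(r[int((.75-.5)*S):,0:500,::-1],None,fx=1.5,fy=1.5))
go(.411,-.148,.1,0)
E
```

```text
(array([ 0.57951088, -0.41724359,  0.03775313]), np.float64(0.0009577668603009397), np.int64(417))
link (array([ 0.5777, -0.4172, -0.2624]), np.float64(-7930.968010614692))
corner (array([ 0.594 , -0.3591, -0.2423]), np.float64(-7732.544378086934))
block (array([ 0.413 , -0.1469, -0.1199]), np.float64(-9546.006073448913)) (array([ 0.4133, -0.1471, -0.1515]), np.float64(-9533.211042241075))
tape [{'ctr': array([ 0.4355, -0.0642]), 'size': array([52. , 53.5]), 'ang': -1.5708, 'cen': array([ 0.4351, -0.064 ]), 'A': 2184}]
t 13.3 p [ 0.4582 -0.3828  0.1246] yaw -1.837 toolz [ 0.001 -0.001 -1.   ] F [ 0.7 -0.9  0.1] w 0.0854 g 0.0 j6 2.71
turn 1.305 (alt j6 other way by pi) then shift cm [-23.48   4.72   2.44]
```

View pics/blk.png

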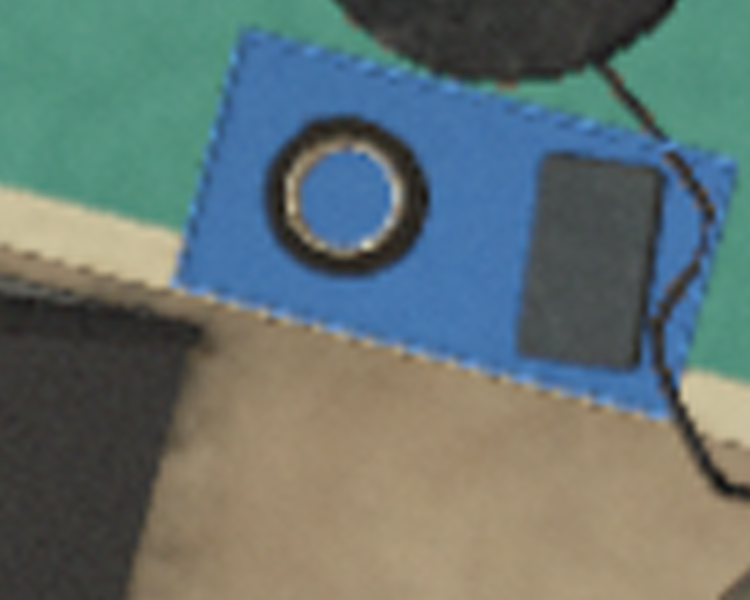

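Both castings are home. The block (591,262) and the tape (345,195) haven't moved.

```bash
python3 - <<'E'
from h import *
go(.4128,-.147,.08,-.125+np.pi/2)
E
```

```text
t 13.3 p [ 0.4582 -0.3828  0.1246] yaw -1.837 toolz [ 0.001 -0.001 -1.   ] F [ 0.7 -0.9  0.1] w 0.0854 g 0.0 j6 2.71
turn -0.141 (alt j6 other way by pi) then shift cm [ -7.45 -22.83   4.45]
```

Call:
carry_out(
  plan=[
    [0.85,0,0,0,-0.07],
    [0.85,0,0,0,-0.071],
    [0.85,-1.2,-3.7,0,0],
    [0.85,-1.2,-3.8,0,0],
    [0.85,-1.25,-3.8,0,0],
    [0.85,-1.25,-3.8,0,0],
    [0.85,-1.25,-3.8,1,0],
    [0.85,-1.3,-3.9,1.5,0],
    [0.85,0,0,1.5,0],
    [0.85,0,0,0,0],
  ],
)

```text
time_s: 14.3
tcp_pos: [0.4133, -0.146, 0.0831]
eef_rot: [-3.135, 0.19, 0.002]
ft_force: [-0.0, -0.3, -1.0]
width: 0.0728
gripper_force: 0.0
```

```bash
python3 - <<'E'
from h import *
go(.4128,-.147,.013,-.125+np.pi/2)
E
```

```text
t 14.3 p [ 0.4133 -0.146   0.0831] yaw -1.692 toolz [-0.001  0.    -1.   ] F [-0.  -0.3 -1. ] w 0.0728 g 0.0 j6 2.92
turn 0.004 (alt j6 other way by pi) then shift cm [-0.03  0.1   7.01]
```

Call:
carry_out(
  plan=[
    [0.85,0,0.1,2,0],
    [0.85,0,0,2,0],
    [0.85,0,0,1.5,0],
    [0.85,0,0,1.5,0],
    [0.85,0,0,0,0],
    [0,0,0,0,0],
    [0,0,0,0,0],
    [0,0,0,0,0],
    [0,0,0,0,0],
    [0,0,0,0,0],
  ],
)

```text
time_s: 15.3
tcp_pos: [0.4144, -0.1489, 0.0153]
eef_rot: [3.135, -0.195, 0.005]
ft_force: [-0.6, 0.4, 6.4]
width: 0.0406
gripper_force: 61.5
```

Call:
carry_out(
  plan=[
    [0,0,0,0,0],
    [0,0,0,-1,0],
    [0,0,0,-2,0],
    [0,0,0,-3,0],
    [0,0,0,-3,0],
    [0,0,0,0,0],
  ],
)

```text
time_s: 15.9
tcp_pos: [0.4156, -0.1493, 0.1081]
eef_rot: [3.133, -0.195, 0.011]
ft_force: [1.0, -0.8, -0.8]
width: 0.0408
gripper_force: 60.9
```

```bash
python3 - <<'E'
from h import *
go(.4939,-.3922,.1,-.2645+np.pi/2)
E
```

```text
t 15.9 p [ 0.4156 -0.1493  0.1081] yaw -1.695 toolz [ 0.007 -0.003 -1.   ] F [ 1.  -0.8 -0.8] w 0.0408 g 60.94015717506409 j6 2.92
turn 0.14 (alt j6 other way by pi) then shift cm [13.9  21.4   0.95]
```

Call:
carry_out(
  plan=[
    [0,0,1,0,0.07],
    [0,0,2,0,0.07],
    [0,2.3,3.1,0,0],
    [0,2.4,3.1,0,0],
    [0,2.4,3.1,0,0],
    [0,2.4,3.1,0,0],
    [0,2.4,3.1,0.5,0],
    [0,2.0,2.9,1.5,0],
    [0,0,0,2,0],
    [0,0,0,1.3,0],
  ],
)

```text
time_s: 16.9
tcp_pos: [0.4927, -0.3917, 0.0486]
eef_rot: [-3.112, 0.416, 0.004]
ft_force: [0.1, 0.6, -1.7]
width: 0.0404
gripper_force: 61.0
```

Call:
carry_out(
  plan=[
    [0,0,0,0,0],
  ],
)

```text
time_s: 17.0
tcp_pos: [0.4912, -0.3895, 0.048]
eef_rot: [-3.11, 0.413, 0.01]
ft_force: [-0.2, 0.2, -1.2]
width: 0.0408
gripper_force: 61.0
```

```bash
cat > lookb.py <<'E'
from h import *
import sys
c=snap('side',sys.argv[1]); s=ctrl.get_state(); p=s['tcp_pos']; z=p[2]-.0123+.030
r=rect(c,z); cv2.imwrite('pics/'+sys.argv[1]+'r.png',cv2.resize(r[int((X1-.57)*S):int((X1-.42)*S),int((Y1+.32)*S):int((Y1+.46)*S),::-1],None,fx=2,fy=2))
h=cv2.cvtColor(r,cv2.COLOR_RGB2HSV); print(z,[h[int((X1-x)*S),int((Y1-y)*S)].tolist() for x,y in((.52,-.40),(.47,-.385))])
go(.4939,-.3922,.0263,-.2645+np.pi/2)
E
python3 lookb.py side11
```

```text
0.06718412890320753 [[50, 10, 80], [165, 8, 66]]
t 17.1 p [ 0.4921 -0.3899  0.0495] yaw -1.835 toolz [-0.004  0.003 -1.   ] F [-0.3 -0.3 -0.2] w 0.0403 g 61.006211042404175 j6 2.74
turn 0.001 (alt j6 other way by pi) then shift cm [0.25 0.18 2.32]
```

View pics/side11r.png

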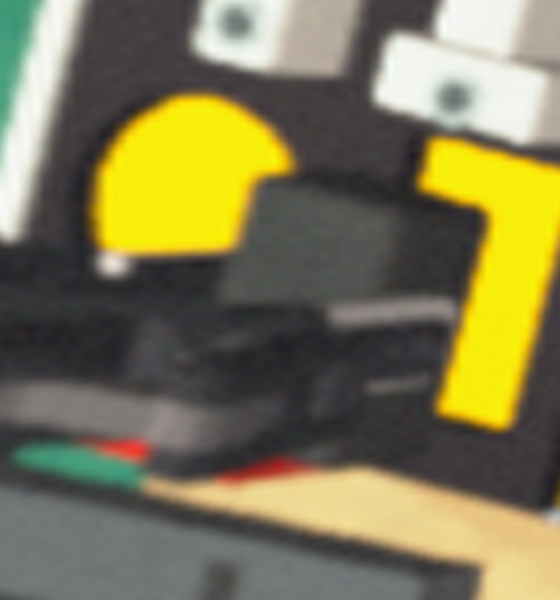

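The block is over its pocket (yellow strips visible left and right), a few mm short in x. I'll use the TCP offsets learned from the castings to place it.

Call:
carry_out(
  plan=[
    [0,0.38,-0.03,0,0],
    [0,0,0,0.6,0],
    [0,0,0,0.5,0],
    [0,0,0,0,0],
  ],
)

```text
time_s: 17.45
tcp_pos: [0.4972, -0.3918, 0.0396]
eef_rot: [-3.114, 0.413, 0.001]
ft_force: [0.6, -0.1, -1.0]
width: 0.0408
gripper_force: 61.0
```

```bash
python3 lookb.py side12; python3 - <<'E'
from h import *
go(.4960,-.3906,.0263,-.2645+np.pi/2)
E
```

```text
0.05748448204598456 [[45, 11, 89], [0, 4, 71]]
t 17.5 p [ 0.4973 -0.392   0.0398] yaw -1.835 toolz [-0.001  0.    -1.   ] F [-0.4  0.7 -0.5] w 0.0403 g 61.02250814437866 j6 2.74
turn 0.001 (alt j6 other way by pi) then shift cm [-0.32  0.11  1.35]
t 17.5 p [ 0.4973 -0.392   0.0398] yaw -1.835 toolz [-0.001  0.    -1.   ] F [-0.4  0.7 -0.5] w 0.0403 g 61.02250814437866 j6 2.74
turn 0.001 (alt j6 other way by pi) then shift cm [-0.16 -0.1   1.35]
```

View pics/side12r.png

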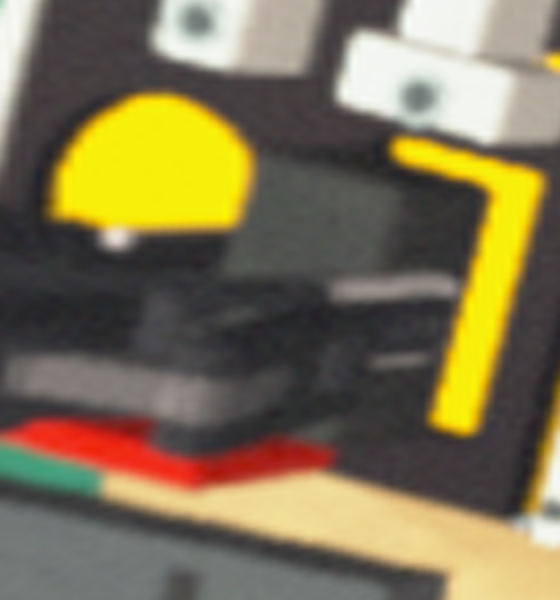

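The block stays aligned, with an even yellow strip along its right side. I'll nudge it and lower it.

Call:
carry_out(
  plan=[
    [0,-0.14,-0.1,0,0],
    [0,0,0,0,0],
    [0,0,0,0.4,0],
    [0,0,0,0.35,0],
    [0,0,0,0.3,0],
    [0,0,0,0.2,0],
    [0,0,0,0,0],
  ],
)

```text
time_s: 18.2
tcp_pos: [0.4964, -0.391, 0.027]
eef_rot: [-3.114, 0.414, 0.001]
ft_force: [-0.3, 0.7, -1.5]
width: 0.0406
gripper_force: 61.0
```

Call:
carry_out(
  plan=[
    [0,0,0,0.05,0],
    [0.7,0,0,0,0],
    [0.7,0,0,0,0],
    [0.7,0,0,0,0],
    [0.7,0,0,-1.5,0],
    [0.7,0,0,-3,0],
    [1,-1,0,-3.5,0],
    [1,-3,0,-2,0],
    [1,-3,0,0,0],
    [1,0,0,0,0],
  ],
)

```text
time_s: 19.2
tcp_pos: [0.4253, -0.3713, 0.1279]
eef_rot: [-3.113, 0.416, 0.004]
ft_force: [0.7, 0.9, -0.2]
width: 0.0852
gripper_force: 0.0
```

```bash
python3 - <<'E'
from h import *
c=snap('top','top13')
h=cv2.cvtColor(rect(c,.022),cv2.COLOR_RGB2HSV).astype(int)
print('tape',boxes((h[...,2]<80)&(h[...,1]<150),(.36,.475,-.18,-.0)))
h=cv2.cvtColor(rect(c,.018),cv2.COLOR_RGB2HSV).astype(int); print('yellow',boxes(yellow(h),(.43,.66,-.46,-.24),40))
print(ztop(c,lambda h:(h[...,2]<110)&(h[...,1]<60),(.47,.52,-.405,-.38),(.01,.07)))
c=snap('side','side13');print(ztop(c,lambda h:(h[...,2]<110)&(h[...,1]<60),(.47,.52,-.405,-.38),(.034,.07)))
im=c['img'][190:370,200:420,::-1]; cv2.imwrite('pics/s13.png',cv2.resize(im,None,fx=3.3,fy=3.3))
go(.4351,-.064,.1,-.26+np.pi/2)
E
```

```text
tape [{'ctr': array([ 0.4355, -0.0642]), 'size': array([52. , 53.5]), 'ang': -1.5708, 'cen': array([ 0.4351, -0.064 ]), 'A': 2185}]
yellow [{'ctr': array([ 0.5167, -0.3173]), 'size': array([63.3, 62.4]), 'ang': 1.1071, 'cen': array([ 0.5168, -0.3175]), 'A': 3094}, {'ctr': array([ 0.5599, -0.3625]), 'size': array([ 4.5, 17.2]), 'ang': -0.4002, 'cen': array([ 0.5593, -0.3621]), 'A': 44}, {'ctr': array([ 0.6084, -0.376 ]), 'size': array([ 3.6, 20. ]), 'ang': -0.2663, 'cen': array([ 0.6082, -0.3758]), 'A': 48}]
(array([ 0.50696999, -0.38931827,  0.04412587]), np.float64(0.002490688970867606), np.int64(103))
(array([ 0.4947756 , -0.39273684,  0.04382931]), np.float64(0.0009674901890096186), np.int64(294))
t 19.3 p [ 0.4287 -0.3729  0.1275] yaw -1.836 toolz [ 0.001 -0.    -1.   ] F [-0.4 -0.2 -0.7] w 0.0851 g 0.0 j6 2.69
turn -0.005 (alt j6 other way by pi) then shift cm [ -7.32 -30.01   2.73]
```

View pics/s13.png

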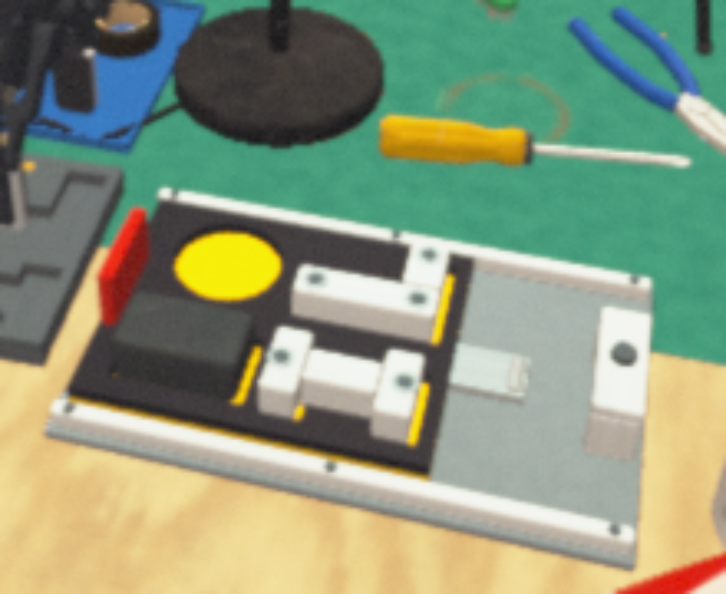

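All four pockets look right: the block, link and bracket lie flat, and the round pocket at (228,265) is empty. Next is the tape.

```bash
python3 - <<'E'
from h import *
go(.4351,-.064,.09,-1.57)
E
```

```text
t 19.3 p [ 0.4287 -0.3729  0.1275] yaw -1.836 toolz [ 0.001 -0.    -1.   ] F [-0.4 -0.2 -0.7] w 0.0851 g 0.0 j6 2.69
turn -0.266 (alt j6 other way by pi) then shift cm [  0.66 -30.89   3.74]
```

Call:
carry_out(
  plan=[
    [0.85,0,0,0,-0.09],
    [0.85,0,0,0,-0.09],
    [0.85,0,0,0,-0.086],
    [0.85,0,-4.2,0,0],
    [0.85,0,-4.2,0,0],
    [0.85,0,-4.2,0,0],
    [0.85,0,-4.2,0,0],
    [0.85,0.2,-4.2,0,0],
    [0.85,0.2,-4.2,0,0],
    [0.85,0.2,-4.2,0,0],
  ],
)

```text
time_s: 20.3
tcp_pos: [0.4358, -0.0771, 0.127]
eef_rot: [-3.142, -0.003, -0.002]
ft_force: [1.9, -0.7, 0.6]
width: 0.0724
gripper_force: 0.0
```

Call:
carry_out(
  plan=[
    [0.85,0,-1.5,1.8,0],
    [0.85,0,0,2,0],
    [0.85,0,0,0,0],
    [0.85,0,0,0,0],
  ],
)

```text
time_s: 20.7
tcp_pos: [0.4349, -0.0637, 0.0889]
eef_rot: [-3.141, -0.003, 0.001]
ft_force: [-0.2, -0.7, 0.1]
width: 0.0726
gripper_force: 0.0
```

```bash
python3 - <<'E'
from h import *
c=snap('side','side14'); r=rect(c,.022); h=cv2.cvtColor(r,cv2.COLOR_RGB2HSV).astype(int)
cv2.imwrite('pics/s14.png',cv2.resize(r[int((X1-.52)*S):int((X1-.36)*S),0:360,::-1],None,fx=2,fy=2))
go(.4351,-.064,.008,-1.57)
E
```

```text
t 20.8 p [ 0.4354 -0.064   0.0895] yaw -1.569 toolz [ 0.001 -0.    -1.   ] F [-0.1 -0.5  0.4] w 0.0726 g 0.0 j6 2.99
turn 0.001 (alt j6 other way by pi) then shift cm [-0.04 -0.    8.15]
```

View pics/s14.png

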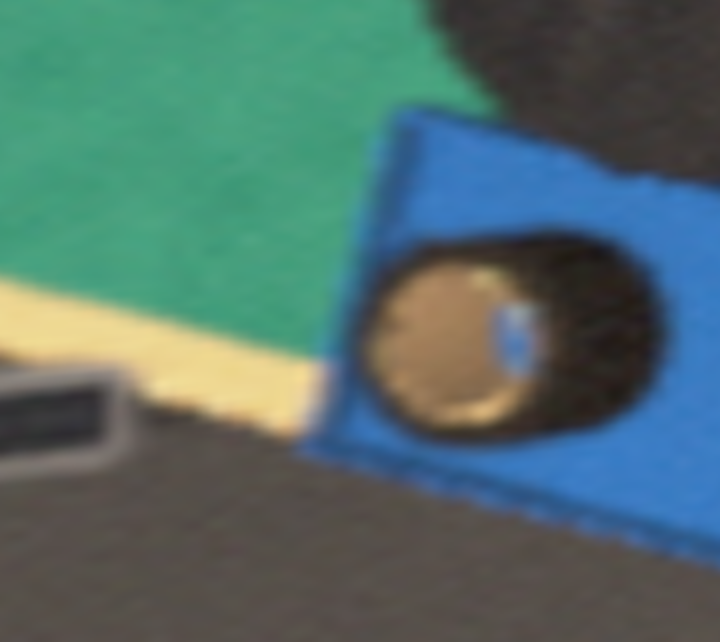

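The tape roll is still in place at about (445,345) and the gripper is above it, so I'll grip it.

Call:
carry_out(
  plan=[
    [0.85,0,0.05,2.5,0],
    [0.85,0,0,2.5,0],
    [0.85,0,0,2,0],
    [0.85,0,0,1.15,0],
    [0.85,0,0,0,0],
    [0.85,0,0,0,0],
    [0,0,0,0,0],
    [0,0,0,0,0],
    [0,0,0,0,0],
    [0,0,0,0,0],
  ],
)

```text
time_s: 21.75
tcp_pos: [0.4357, -0.0646, 0.0092]
eef_rot: [3.141, 0.003, 0.005]
ft_force: [-0.8, -0.0, 8.4]
width: 0.0518
gripper_force: 60.9
```

Call:
carry_out(
  plan=[
    [0,0,0,0,0],
    [0,0,0,-1,0],
    [0,0,0,-2,0],
    [0,0,0,-3.5,0],
    [0,0,0,-3.5,0],
    [0,0,0,0,0],
  ],
)

```text
time_s: 22.35
tcp_pos: [0.4384, -0.0649, 0.1127]
eef_rot: [3.14, 0.003, 0.016]
ft_force: [1.1, -0.9, -1.4]
width: 0.0512
gripper_force: 62.9
```

```bash
python3 - <<'E'
from h import *
go(.516,-.3175,.1,-1.836)
E
```

```text
t 22.4 p [ 0.4384 -0.0649  0.1127] yaw -1.569 toolz [ 0.01  -0.001 -1.   ] F [ 1.1 -0.9 -1.4] w 0.0512 g 62.872321955183 j6 2.99
turn 0.267 (alt j6 other way by pi) then shift cm [14.09 22.34  1.44]
```

Call:
carry_out(
  plan=[
    [0,-0.3,2,0,0],
    [0,-0.4,3.5,0,0],
    [0,0,3.8,0,0],
    [0,0,3.8,0,0],
    [0,0,3.8,0,0.05],
    [0,0,3,0,0.08],
    [0,0,1.5,0,0.08],
    [0,0,0,0,0.057],
    [0,0,0,0,0],
  ],
)

```text
time_s: 23.25
tcp_pos: [0.4238, -0.2786, 0.1073]
eef_rot: [-3.113, 0.417, 0.001]
ft_force: [-0.0, 0.1, -0.2]
width: 0.0515
gripper_force: 62.9
```

```bash
python3 - <<'E'
from h import *
go(.516,-.3175,.07,-1.836)
E
```

```text
t 23.2 p [ 0.4238 -0.2786  0.1073] yaw -1.837 toolz [-0.  0. -1.] F [-0.   0.1 -0.2] w 0.0515 g 62.87897432090176 j6 2.83
turn -0.001 (alt j6 other way by pi) then shift cm [9.92 1.34 3.73]
```

Call:
carry_out(
  plan=[
    [0,2.2,0.3,0,0],
    [0,3,0.4,0,0],
    [0,3,0.3,0.5,0],
    [0,1.8,0.17,1.5,0],
    [0,0,0,2,0],
    [0,0,0,2,0],
    [0,0,0,0,0],
    [0,0,0,0,0],
  ],
)

```text
time_s: 24.05
tcp_pos: [0.5173, -0.3149, 0.0474]
eef_rot: [-3.114, 0.413, 0.002]
ft_force: [0.1, 0.4, -0.1]
width: 0.0515
gripper_force: 62.9
```

```bash
python3 - <<'E'
from h import *
c=snap('side','side15'); z=ctrl.get_state()['tcp_pos'][2]-.0062
r=rect(c,z+.019); cv2.imwrite('pics/s15.png',cv2.resize(r[int((X1-.58)*S):int((X1-.44)*S),int((Y1+.25)*S):int((Y1+.41)*S),::-1],None,fx=2,fy=2))
go(.517,-.316,.0202,-1.836)
E
```

```text
t 24.1 p [ 0.518  -0.3155  0.0482] yaw -1.835 toolz [ 0. -0. -1.] F [ 0.7 -1.1  0. ] w 0.051 g 62.87407783623166 j6 2.86
turn 0.001 (alt j6 other way by pi) then shift cm [-0.08  0.07  2.8 ]
```

View pics/s15.png

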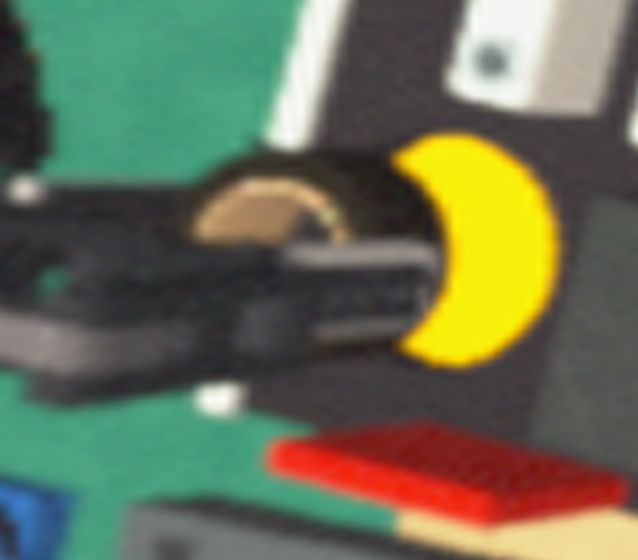

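The tape is held level and centred in x over the round pocket, with a symmetric yellow crescent. I'll lower it.

Call:
carry_out(
  plan=[
    [0,-0.06,0.06,0.5,0],
    [0,0,0,0.7,0],
    [0,0,0,0.5,0],
    [0,0,0,0.4,0],
    [0,0,0,0.35,0],
    [0,0,0,0.25,0],
    [0,0,0,0,0],
  ],
)

```text
time_s: 24.8
tcp_pos: [0.517, -0.3161, 0.0205]
eef_rot: [-3.114, 0.415, 0.0]
ft_force: [0.3, -0.6, 0.0]
width: 0.0515
gripper_force: 62.9
```

Call:
carry_out(
  plan=[
    [0.75,0,0,0,0],
    [0.75,0,0,0,0],
    [0.75,0,0,0,0],
    [0.75,0,0,-1.5,0],
    [0.75,0,0,-3,0],
    [0.75,0,0,-3,0],
    [0,-3,0,-2,0],
    [0,-4,0,0,0],
    [0,-4,0,0,0],
    [0,0,0,0,0],
  ],
)

```text
time_s: 25.8
tcp_pos: [0.4039, -0.2837, 0.1146]
eef_rot: [-3.11, 0.417, 0.012]
ft_force: [0.1, 0.6, -0.8]
width: 0.0058
gripper_force: 0.0
```

```bash
python3 - <<'E'
from h import *
c=snap('side','side16')
im=c['img'][210:350,210:410,::-1]; cv2.imwrite('pics/s16.png',cv2.resize(im,None,fx=3.8,fy=3.8,interpolation=cv2.INTER_CUBIC))
print(ztop(c,lambda h:(h[...,2]<70)&(h[...,1]<150),(.485,.545,-.345,-.285),(.026,.07)))
for nm,b in dict(corner=(.55,.64,-.385,-.32),link=(.53,.64,-.46,-.39)).items(): print(nm,ztop(c,white,b,(.03,.07)))
h=cv2.cvtColor(rect(c,.058),cv2.COLOR_RGB2HSV).astype(int)
print(boxes(((h[...,0]<8)|(h[...,0]>172))&(h[...,1]>150),(.42,.5,-.4,-.26),100))
a=-.2645;print(go(.4557-.05*np.cos(a),-.3381-.05*np.sin(a),.035,a+np.pi/2))
E
```

```text
(array([ 0.51775   , -0.33762082,  0.03063718]), np.float64(0.0020398194703271214), np.int64(88))
corner (array([ 0.60377895, -0.35895582,  0.03732329]), np.float64(0.0022239356049117177), np.int64(465))
link (array([ 0.5789032 , -0.4208565 ,  0.03745948]), np.float64(0.0020611119211764663), np.int64(605))
[{'ctr': array([ 0.4616, -0.3573]), 'size': array([85.7, 22. ]), 'ang': 1.3083, 'cen': array([ 0.4614, -0.3582]), 'A': 1322}]
t 25.9 p [ 0.4076 -0.2857  0.1153] yaw -1.837 toolz [-0.003  0.002 -1.   ] F [ 0.9 -0.6 -0.4] w 0.0003 g 0.0 j6 2.8
turn -0.002 (alt j6 other way by pi) then shift cm [1.03 3.81 8.02]
None
```

View pics/s16.png

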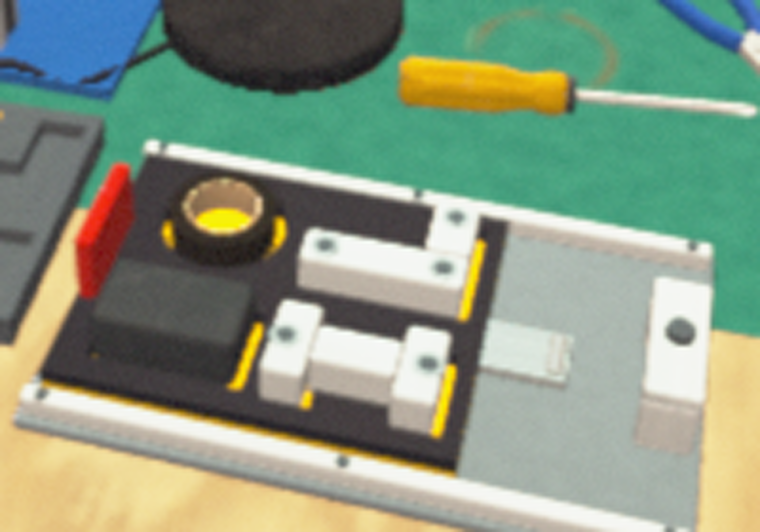

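All four parts lie flat in their pockets: tape (220,215), bracket (390,265), link (355,360), block (175,315). Now I'll push the handle.

Call:
carry_out(
  plan=[
    [0,0.3,1.3,1,0],
    [0,0.3,1.3,2,0],
    [0,0.4,1.2,2.5,0],
    [0,0,0,2.5,0],
    [0,0,0,0,0],
    [0,0,0,0,0],
  ],
)

```text
time_s: 26.45
tcp_pos: [0.4111, -0.3272, 0.0348]
eef_rot: [-3.114, 0.415, 0.001]
ft_force: [-1.0, 0.1, -0.3]
width: 0.0001
gripper_force: 0.0
```

Call:
carry_out(
  plan=[
    [0,1,0,0,0],
    [0,1,0,0,0],
    [0,0.7,0,0,0],
    [0,0.5,0,0,0],
    [0,0.5,0,0,0],
    [0,0.7,0,0,0],
    [0,0.7,0,0,0],
    [0,0.7,0,0,0],
    [0,0.7,0,0,0],
  ],
)

```text
time_s: 27.35
tcp_pos: [0.4734, -0.3434, 0.0353]
eef_rot: [-3.114, 0.415, 0.001]
ft_force: [-2.8, 0.4, 2.4]
width: 0.0003
gripper_force: 1.9
```

```bash
python3 - <<'E'
from h import *
a=-.2645;go(.4557+.044*np.cos(a),-.3381+.044*np.sin(a),.035,a+np.pi/2)
E
```

```text
t 27.4 p [ 0.4734 -0.3434  0.0353] yaw -1.836 toolz [-0.001  0.001 -1.   ] F [-2.8  0.4  2.4] w 0.0003 g 1.9175676628947258 j6 2.78
turn -0.001 (alt j6 other way by pi) then shift cm [ 2.55 -0.05  0.03]
```

Call:
carry_out(
  plan=[
    [0,0.6,0,0,0],
    [0,0.6,0,0,0],
    [0,0.4,0,0,0],
    [0,0.4,0,0,0],
    [0,0.3,0,0,0],
    [0,0.3,0,0,0],
    [0,0,0,0,0],
  ],
)

```text
time_s: 28.05
tcp_pos: [0.4975, -0.35, 0.0354]
eef_rot: [-3.113, 0.416, 0.003]
ft_force: [-3.0, 1.4, 0.0]
width: -0.0005
gripper_force: 1.7
```

```bash
cat > tr.py <<'E'
from h import *
import sys
c=snap('side',sys.argv[1]); h=cv2.cvtColor(rect(c,.038),cv2.COLOR_RGB2HSV).astype(int)
w=lambda h:(h[...,2]>195)&(h[...,1]<40)
p,_=tfit(h,w,LINK,[.5774+.05*.9645,-.4169-.05*.264,-.2655],h[...,2]<110,.012); d=p[:2]-[.5777,-.4172]
print('link',p,'travel',np.hypot(*d)); print('force',ctrl.get_state()['ft_force'])
E
python3 tr.py side17
```

```text
link [ 0.6308 -0.432  -0.2628] travel 0.05512395123718911
force [-2.81092358  1.24478375  1.55849231]
```

Call:
carry_out(
  plan=[
    [0,0.2,0,0,0],
    [0,0.2,0,0,0],
    [0,0.2,0,0,0],
    [0,0.2,0,0,0],
  ],
)

```text
time_s: 28.5
tcp_pos: [0.4981, -0.3502, 0.0353]
eef_rot: [-3.112, 0.417, 0.024]
ft_force: [-23.2, 5.4, 18.9]
width: -0.0002
gripper_force: 12.1
```

```bash
python3 tr.py side18
```

```text
link [ 0.6315 -0.4322 -0.2726] travel 0.05585194714600373
force [-20.47650819   4.90635784  13.89387212]
```

Call:
carry_out(
  plan=[
    [0,-0.6,0,0,0],
    [0,-1.5,0,0,0],
    [0,-2,0,0,0],
    [0,-2,0,-2,0],
    [0,-2,0,-4,0],
    [0,-2,0,-4,0],
    [0,0,0,0,0],
  ],
)

```text
time_s: 29.25
tcp_pos: [0.4112, -0.3285, 0.1413]
eef_rot: [3.108, -0.416, 0.016]
ft_force: [-0.4, -0.3, 0.7]
width: 0.0001
gripper_force: 0.0
```

```bash
python3 tr.py side19; python3 - <<'E'
from h import *
c=dict(np.load('pics/side19.npz')); a=-.2645; ex=np.array([np.cos(a),np.sin(a)])
im=c['img'][210:350,210:410,::-1]; cv2.imwrite('pics/s19.png',cv2.resize(im,None,fx=3.8,fy=3.8,interpolation=cv2.INTER_CUBIC))
for t,z in(('top0',.058),('top19',.058)):
    c=dict(np.load('pics/top0.npz')) if t=='top0' else snap('top',t)
    h=cv2.cvtColor(rect(c,z),cv2.COLOR_RGB2HSV).astype(int)
    o=boxes(((h[...,0]<8)|(h[...,0]>172))&(h[...,1]>150),(.42,.56,-.41,-.26),100); print(o,[q['ctr']@ex for q in o])
E
```

```text
link [ 0.6316 -0.4323 -0.2706] travel 0.05597517306806658
force [ 0.50104768  0.49022035 -0.14948917]
[{'ctr': array([ 0.4557, -0.3381]), 'size': array([61.6, 12.3]), 'ang': 1.3056, 'cen': array([ 0.4557, -0.3381]), 'A': 663}] [np.float64(0.528240637313741)]
[{'ctr': array([ 0.5147, -0.3401]), 'size': array([34.5, 14.4]), 'ang': 1.2925, 'cen': array([ 0.5151, -0.3396]), 'A': 413}] [np.float64(0.5857116674496321)]
```

View pics/s19.png

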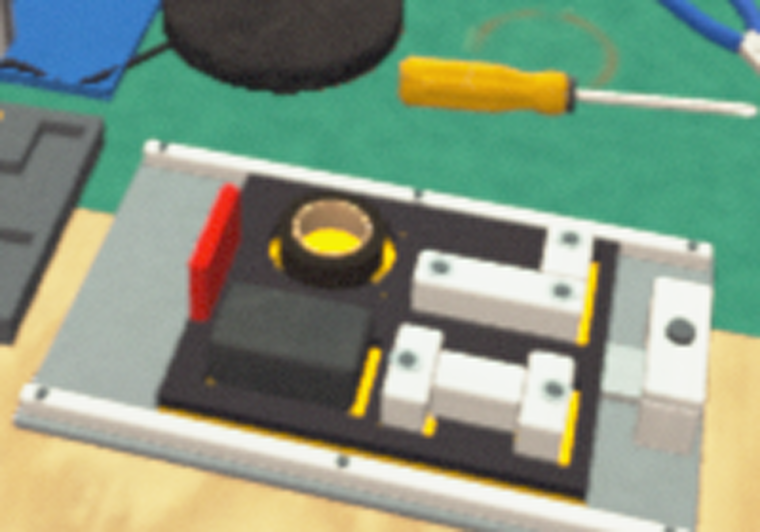

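```bash
python3 - <<'E'
from h import *
a=-.2645; ex=np.array([np.cos(a),np.sin(a)])
for t in('side0','side13','side16','side19'):
    c=dict(np.load(f'pics/{t}.npz')); h=cv2.cvtColor(rect(c,.04),cv2.COLOR_RGB2HSV).astype(int)
    o=boxes(((h[...,0]<8)|(h[...,0]>172))&(h[...,1]>150),(.42,.57,-.42,-.26),100); print(t,o,[(q['ctr']@ex,q['cen']@ex) for q in o])
    # tray back (far) edge: profile along ex on plane z=.022 at the link/corner gap
    r=cv2.cvtColor(rect(c,.022),cv2.COLOR_RGB2GRAY); ey=np.array([-ex[1],ex[0]])
    s0=np.array([.5,-.31]); L=np.arange(.05,.26,.0005); pr=[]
    for off in (-.098,-.097,-.096,-.095):
        P=np.array([.4557,-.3381])+L[:,None]*ex+(off+.1)*ey
        pr.append(cv2.remap(r,np.float32((Y1-P[:,1])*S)[None],np.float32((X1-P[:,0])*S)[None],1)[0])
    g=np.gradient(cv2.GaussianBlur(np.mean(pr,0)[None],(1,9),0)[0]); m=L>.15; print('far edge',L[m][g[m].argmax()])
E
```

```text
side0 [{'ctr': array([ 0.4567, -0.3399]), 'size': array([92.1, 23.1]), 'ang': 1.3135, 'cen': array([ 0.4565, -0.34  ]), 'A': 1484}] [(np.float64(0.5296764286891393), np.float64(0.5295095266910828))]
far edge 0.1895000000000001
side13 [{'ctr': array([ 0.459 , -0.3403]), 'size': array([92.8, 22.7]), 'ang': 1.3487, 'cen': array([ 0.4588, -0.3402]), 'A': 1455}] [(np.float64(0.5320010130350203), np.float64(0.5317818256991276))]
far edge 0.19200000000000012
side16 [{'ctr': array([ 0.4587, -0.3404]), 'size': array([92.4, 22.8]), 'ang': 1.3125, 'cen': array([ 0.4588, -0.3405]), 'A': 1446}] [(np.float64(0.5317375887034764), np.float64(0.5318602537058817))]
far edge 0.19200000000000012
side19 [{'ctr': array([ 0.5132, -0.3551]), 'size': array([91.7, 18.8]), 'ang': 1.3182, 'cen': array([ 0.5133, -0.3549]), 'A': 1255}] [(np.float64(0.5881852327850299), np.float64(0.5882294697806811))]
far edge 0.24800000000000016
```

```bash
python3 -c "
from bench import order
print(order.finish_job())"
```

```text
the job is handed in; nothing more can be done
None
```

All four parts (bracket, link, sanding block, tape roll) are in their pockets, and the tray is pushed home and stayed there once I let go; I measured about 58.5 mm of its 60 mm travel, and it stopped dead against a 23 N push, well past the 10 N catch. The job is handed in; no verdict came back.

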